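# Unstack the cleaned ware from the ultrasonic bath and set up the lab bench

## Task

Take apart the stack of cleaned ware and set each piece upright in the middle of its own place: the small white crucible on the pan of the balance, the square white cuvette block in the steel tray, the round aluminium flask ring on the cork mat, and the rectangular aluminium tube block on the white top of the hotplate, its sides square with the edges of that top. Leave the amber bottle and the grey beaker standing where they are, and let go of everything at the end.

Things in the scene. Friction and masses are not known exactly. Their poses are not given: they have to be found in the camera images.
- tube_block: Bottom of the stack, standing on the table: solid grey aluminium block 92 (its x) by 60 (its y) by 32 high, with two rows of four dark tube holes of 14 mm in its top (only the outer ones show past the ring). Loose, about 0.4 kg. Origin: centre of its underside; z up.
- flask_ring: Second from the bottom, resting on top of the tube block: round grey aluminium ring, 54 outer diameter, 28 mm through hole, 26 high. Loose, about 0.11 kg. Origin: on its axis at the underside; z up.
- cuvette_block: Third from the bottom, resting on the flask ring: square white plastic block 36 by 36 by 24 high (sides along its x and y), four dark square 10 mm holes in its top. Loose, about 55 g. Origin: centre of its underside; z up.
- crucible: Top of the stack, standing on the cuvette block with its mouth up: small open white porcelain crucible, 34 high, 33 outer diameter at the rim, 31 at 12 mm above its foot, tapering below that to a 23 foot, wall 2.5. Loose, about 30 g. Origin: centre of its foot; z up.
- hotplate: Place of the tube block: blue-grey bench hotplate, fixed to the table, with a raised flat white square top 120 by 120, 60 above the table. Housing 130 wide (y), 165 long (x), up to 54 high, reaching 100 from the origin to -x, where two black knobs stick out 14 more, and 65 to +x. Cold. Origin: on the table under the centre of the white top; x and y along its edges, z up.
- balance: Place of the crucible: grey bench balance, fixed to the table, with a round steel pan 90 in diameter, its top 42 above the table. Housing 130 wide (y), 32 high, reaching 105 from the origin to -x (where the display is) and 60 to +x. The pan does not move. Origin: on the table under the centre of the pan; z up.
- cork_mat: Place of the flask ring: round cork mat 110 in diameter, 6 thick, fixed to the table. Origin: centre of its underside; z up.
- steel_tray: Place of the cuvette block: shallow open steel tray 140 (x) by 110 (y), rim 14 high, walls and floor 3 thick, so its inner floor is 3 above the table. Fixed. Origin: centre of its underside; z up.
- bottle: Bystander to be left alone: amber bottle with a black cap, 50 in diameter, 105 high, standing loose. Origin: centre of its underside; z up.
- beaker: Bystander to be left alone: open grey plastic beaker, 52 in diameter, 65 high, standing loose. Origin: centre of its underside; z up.
Mind the look-alikes: they are no part of the job. What is shaped like the crucible but green or purple is not meant. What is shaped like the balance but red is not meant.

How it is judged:
By the outcome, as a careful person would: the job done as asked, in the order asked, and still so for the second after the job is handed in, with the robot touching nothing.
It also fails if it takes over 136 s, if anything falls off the work surface, if the arm or the gripper's body presses on something with over 40 N, if the wrist force passes 120 N, or if a joint passes its speed limit or range.

## Robot

A 6-joint arm with a two-finger parallel gripper is mounted at the origin on the work surface. World frame = base frame: x ahead of the robot, y to its left, z up, the work surface at z = 0. Lengths are in m, angles in degrees, forces in N, time in s.
With the tool pointing down it reaches from about 0.4 to 0.825 m from the base axis. Payload 7 kg.
Tool frame: the origin (TCP) lies on the centre line of the jaws, within the pads' length; the fingertips stand r.tip_reach ahead of it and the grasp point (between the pads) is the TCP (r.tip_reach is the distance from the TCP to the fingertips, in m); z points along the fingers, y is the line along which they close (so a half turn about z gives the same grasp; the last joint's range is limited). The gripper opens to 88 mm and grips with 3 to 60 N. Pads are 19 mm wide; open, the fingers measure 130 mm over their backs; the gripper's body (78 mm by 193 mm) begins 47 mm behind the grasp point.
Start: joints at [-50.529, 20.546, 0.682, 0, -70.136, -16.507], TCP at [0.263, -0.621, 0.246] pointing down, gripper open.
Joint ranges: [-176.03, 176.03], [-82.01, 121.73], [-58.28, 71.71], [-173.87, 95.51], [-174.79, -0.11], [-173.66, 173.66]. Speed limits (degrees/s): [136.94, 136.94, 172.46, 180, 180, 180].

## Interface

Orientations are given as [roll, pitch, yaw] about the fixed x, y, z axes, in that order (R = Rz(yaw) Ry(pitch) Rx(roll)).
In Python, from plant import sensors, cams, r gives the robot as it stands.
- The arm moves only by the tool drive_tool, never from a script. Its argument "rows" is a list of rows, each an object of numbers: "fingers": the gripper's target within -1 to 1 (fully open at 1, half-way at 0, shut at -1); "x", "y", "z": the shift along the tool's x, y, z in m; "spin": the turn about the tool's z in rad. A call has 1 to 10 rows; each row is the pose to reach, as a shift and turn from the pose commanded when the call began, along the tool's axes at that moment; what a row does not reach only later rows make up. A row lasts 1/8 s, in which the tool goes at most 62.5 mm and 10.7 degrees, less where a joint would pass 70% of its speed; a pose out of reach is approached as far as the arm can. A call with a gripper value outside its range is refused whole. The fingers move at their own pace and stop on an object; "newtons" is the grip in N (left out, the last holds). Time passes only in rows, so rows that repeat a pose let the fingers close. It gives the time, the measured TCP pose, the force, the opening and the grip force at its end, in the units of the state.
- sensors.get_state(): the state, without advancing time (a new reading comes with each control period).
- cams.capture(name): name is "scene" or "top" or "wrist"; returns a dict with "pixels" (384x512x3 uint8, red, green, blue), "intrinsics" (3x3 intrinsics, pixels), "eye" and "orientation" of the camera in the world; the wrist camera has in their place "T_tool_cam" (4x4, takes a point from camera to tool coordinates, whose origin is the TCP and whose axes are the flange's). Camera axes: x right, y up, looking along -z (the intrinsics and any distortion apply to the point x, -y, -z); pixel columns grow to the right and rows downward; lengths in m; the calibration is good to about 2 mm. A picture is of the moment at which its call begins: read the wrist's pose just before it. There is no depth.
- r.close_job(): hands the job in; it is judged then, once.
The state is a dict: "time_s": time; "joints": joint angles; "qd": joint speeds; "joint_torque": joint torques, N m; "tcp_pos": TCP position; "eef_rot": TCP orientation; "contact_force": force on the tool from outside, world axes, zero at the start; "moment": the same for the moment, N m; "gripper_width": finger opening in m; "gripper_force": force on a finger pad.
Only numpy, scipy, OpenCV 4.12 (cv2) and the standard library are available. Lean on these libraries where they do the work, as an engineer would, in place of code of your own. Each camera call takes 0.05 s, during which the arm holds its last target. There are 200 camera calls.

## Working session

There is one attempt and no reset: what is moved stays moved. The work goes in short steps, Python scripts to look and compute and a tool call to move; the robot and the scene stay as the last step left them, time stands still between calls to the robot, and variables do not carry over. Pictures are saved under pics/ and viewed, at most 14 in all, crops included, and the job is handed in when it is done.

Besides the shell and the picture viewer there is one more tool, called after "Emit:" in YAML: its name, and indented under it one key for each argument. drive_tool: Moves the arm, as the interface text tells. Its arguments: {"type":"object","properties":{"rows":{"type":"array"},"newtons":{"type":"number"}},"required":["rows"]}

```bash
ls; mkdir -p pics
python3 - <<'E'
from plant import sensors,cams,r
import cv2,json,numpy as np,pickle
s=sensors.get_state();print({k:np.round(v,3).tolist() for k,v in s.items()}, r.tip_reach)
d={n:cams.capture(n) for n in("scene","top")}
pickle.dump(d,open('c0.pkl','wb'))
for n in d:
    c=d[n];print(n,c['intrinsics'],c['eye'],c['orientation'],[k for k in c])
    cv2.imwrite(f'pics/{n}0.png',cv2.resize(c['pixels'][:,:,::-1],(800,600)))
E
```

```text
pics
{'time_s': 0.0, 'joints': [-50.529, 20.59, 0.632, -0.021, -70.135, -16.505], 'qd': [-0.089, -0.049, -0.051, 0.04, 0.031, -0.084], 'joint_torque': [-0.0, -58.271, 29.304, 6.997, 0.007, -0.0], 'tcp_pos': [0.263, -0.621, 0.245], 'eef_rot': [179.905, -0.008, -157.042], 'contact_force': [-0.559, -0.637, -0.283], 'moment': [-0.048, -0.051, -0.042], 'gripper_force': 0.0, 'gripper_width': 0.087} 0.019
scene [[449.38848779   0.         257.71925106]
 [  0.         449.38848779 187.59499861]
 [  0.           0.           1.        ]] [1.3568048  0.04055344 0.72928613] [5.39734169e+01 7.89183782e-02 9.25989034e+01] ['pixels', 'intrinsics', 'eye', 'orientation']
top [[371.11144075   0.         255.82956418]
 [  0.         371.11144075 191.71204016]
 [  0.           0.           1.        ]] [0.36145863 0.00128943 0.98195935] [  5.84069231   1.25732362 -91.02761169] ['pixels', 'intrinsics', 'eye', 'orientation']
```

View pics/scene0.png

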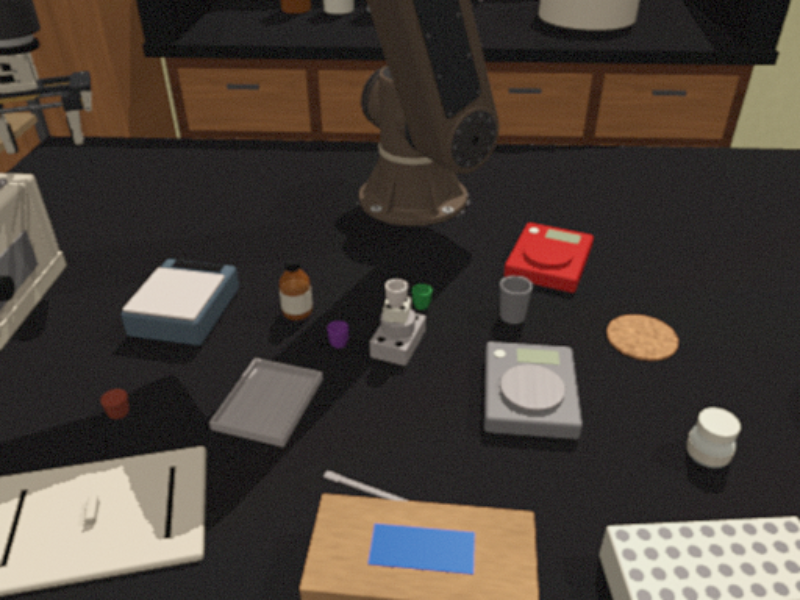

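View pics/top0.png

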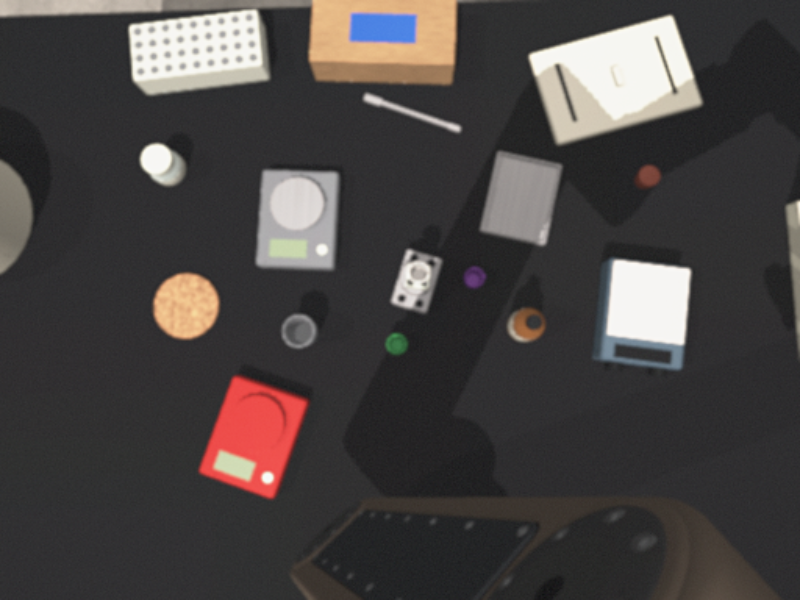

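The top view shows the stack at about (415,280) of 800x600. The grey balance is at (298,215), tray (522,198), cork (187,306), hotplate top (648,303). Crucible candidates are white on the stack (418,272), green (396,343) and purple (475,277); only the white one on the stack fits. Balance candidates are grey (298,215) and red (255,435); the grey one fits. I'll measure and crop the stack to confirm.

```bash
cat > h.py <<'E'
import numpy as np,cv2,pickle
from scipy.spatial.transform import Rotation as Ro
def pose(c,s=None):
    if 'T_tool_cam' in c:
        T=np.array(c['T_tool_cam']);R=Ro.from_euler('xyz',s['eef_rot'],degrees=True).as_matrix()
        return R@T[:3,:3], np.array(s['tcp_pos'])+R@T[:3,3]
    return Ro.from_euler('xyz',c['orientation'],degrees=True).as_matrix(),np.array(c['eye'])
def cast(c,uv,z,s=None):
    R,e=pose(c,s);uv=np.atleast_2d(uv).astype(float);K=c['intrinsics']
    d=np.c_[(uv[:,0]-K[0,2])/K[0,0],-(uv[:,1]-K[1,2])/K[1,1],-np.ones(len(uv))]@R.T
    return (e+d*((z-e[2])/d[:,2])[:,None])[:,:2]
def proj(c,p,s=None):
    R,e=pose(c,s);q=(np.atleast_2d(p)-e)@R;K=c['intrinsics']
    return np.c_[K[0,2]+K[0,0]*q[:,0]/-q[:,2],K[1,2]-K[1,1]*q[:,1]/-q[:,2]]
def blobs(mask,amin=30):
    cs,_=cv2.findContours(mask.astype(np.uint8),cv2.RETR_EXTERNAL,cv2.CHAIN_APPROX_NONE)
    return sorted([k for k in cs if cv2.contourArea(k)>amin],key=cv2.contourArea,reverse=True)
def rect(c,k,z,s=None):  # world min-area rectangle of a contour at height z: centre, size mm, angle
    return cv2.minAreaRect((cast(c,k[:,0],z,s)*1000).astype(np.float32))
E
python3 - <<'E'
from h import *
d=pickle.load(open('c0.pkl','rb'));c=d['top'];im=c['pixels'];hsv=cv2.cvtColor(im,cv2.COLOR_RGB2HSV)
H,S,V=[hsv[:,:,i].astype(int) for i in range(3)]
def show(n,m,z,box):
    u0,v0,u1,v1=[int(t*.64) for t in box];mm=np.zeros_like(m);mm[v0:v1,u0:u1]=m[v0:v1,u0:u1]
    for k in blobs(mm)[:2]:
        b=rect(c,k,z);print(n,np.round(b[0],1),np.round(b[1],1),round(b[2],1),'A',cv2.contourArea(k))
show('hot',(V>170)&(S<40),.06,(590,240,710,350))
show('pan',(V>150)&(S<40)|(V>150)&(H<20)&(S<60),.042,(262,172,332,234))
show('bal',(V>90)&(S<110),.032,(240,150,350,275))
show('cork',(V>90)&(S>80)&(H<25),.006,(140,260,230,350))
show('tray',(V>80)&(S<80),.014,(470,140,575,255))
show('stack',(V>90)&(S<80),.032,(380,240,450,325))
show('bottle',(V>60),.06,(500,300,555,350))
show('beaker',(V>60),.065,(275,305,325,355))
show('green',(S>120)&(V>40),.034,(380,330,412,360))
show('purple',(S>80)&(V>40),.034,(455,260,492,292))
for p in [(30,2,298),]:pass
a=cv2.resize(im[150:215,235:335],(800,520),interpolation=cv2.INTER_CUBIC)
b=d['scene']['pixels'][170:240,225:285]; b=cv2.resize(b,(514,600),interpolation=cv2.INTER_CUBIC)
cv2.imwrite('pics/crop0.png',np.hstack([cv2.resize(a,(400,260)),cv2.resize(b,(223,260))])[:,:,::-1])
E
```

```text
hot [ 445.4 -372.6] [122.7 123.8] 81.5 A 2396.0
pan [625.8 190.7] [115.7 101.3] 88.7 A 1618.5
bal [598.9 190.9] [132.6 168.7] 86.6 A 3048.5
cork [459.3 385.7] [115.4 112.9] 0.8 A 1412.5
tray [ 630.9 -188.3] [115.9 147.5] 75.9 A 2229.5
stack [490.2  -5.9] [63.6 98.5] 72.0 A 851.5
bottle [ 411.7 -179.1] [61.9 54.5] 88.9 A 437.0
beaker [408.4 182.7] [58.6 57.4] 44.4 A 415.0
green [387.8  27.6] [28.1 28. ] 89.0 A 101.5
purple [ 493.8 -102.3] [34.6 36.7] 43.3 A 155.5
```

View pics/crop0.png

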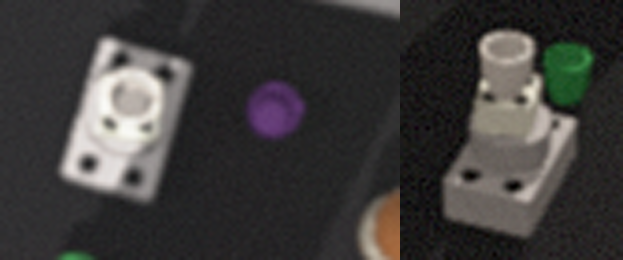

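The crop shows the white crucible standing on the white cuvette block, on the ring, on the tube block. The purple and green ones stand free on the table, so the white one is confirmed. Next I move above the stack.

```bash
cat >> h.py <<'E'
def go(x,y,z,yaw=None):  # print tool-frame shift (m, rad) to reach world target (m, deg)
    from plant import sensors
    s=sensors.get_state();p=np.array(s['tcp_pos']);yw=s['eef_rot'][2]
    R=Ro.from_euler('xyz',s['eef_rot'],degrees=True).as_matrix()
    t=R.T@(np.array([x,y,z])-p);sp=0 if yaw is None else -np.radians((yaw-yw+90)%180-90)
    print('from',np.round(p,4),'yaw',round(yw,2),'-> x %.4f y %.4f z %.4f spin %.4f'%(*t,sp))
E
python3 - <<'E'
from h import *
go(.49,-.006,.26,162)
from plant import cams
c=cams.capture('wrist');print(np.round(c['T_tool_cam'],4),c['intrinsics'])
E
```

```text
from [ 0.2632 -0.6211  0.2447] yaw -157.04 -> x -0.4488 y 0.4780 z -0.0146 spin 0.7148
[[-9.000e-04  9.580e-01  2.867e-01  7.720e-02]
 [ 1.000e+00  1.000e-03  0.000e+00  2.000e-04]
 [-2.000e-04  2.867e-01 -9.580e-01 -1.398e-01]
 [ 0.000e+00  0.000e+00  0.000e+00  1.000e+00]] [[280.60045867   0.         254.85062055]
 [  0.         280.60045867 187.70422889]
 [  0.           0.           1.        ]]
```

Emit:
drive_tool:
  rows:
    - {"x":-0.045,"y":0.048,"z":-0.015,"spin":0.07,"fingers":1}
    - {"x":-0.09,"y":0.096,"z":-0.015,"spin":0.14}
    - {"x":-0.135,"y":0.143,"z":-0.015,"spin":0.21}
    - {"x":-0.18,"y":0.191,"z":-0.015,"spin":0.29}
    - {"x":-0.224,"y":0.239,"z":-0.015,"spin":0.36}
    - {"x":-0.269,"y":0.287,"z":-0.015,"spin":0.43}
    - {"x":-0.314,"y":0.335,"z":-0.015,"spin":0.5}
    - {"x":-0.359,"y":0.382,"z":-0.015,"spin":0.57}
    - {"x":-0.404,"y":0.43,"z":-0.015,"spin":0.64}
    - {"x":-0.449,"y":0.478,"z":-0.015,"spin":0.715}

```text
invalid input
```

Run:
```python
from h import *
go(.49,-.006,.26,162)
```

```text
from [ 0.2632 -0.6212  0.2448] yaw -157.04 -> x -0.4488 y 0.4780 z -0.0146 spin 0.7148
```

Emit:
drive_tool:
  rows:
    - {"x":-0.045,"y":0.048,"z":-0.015,"spin":0.07,"fingers":1}
    - {"x":-0.09,"y":0.096,"z":-0.015,"spin":0.14,"fingers":1}
    - {"x":-0.135,"y":0.143,"z":-0.015,"spin":0.21,"fingers":1}
    - {"x":-0.18,"y":0.191,"z":-0.015,"spin":0.29,"fingers":1}
    - {"x":-0.224,"y":0.239,"z":-0.015,"spin":0.36,"fingers":1}
    - {"x":-0.269,"y":0.287,"z":-0.015,"spin":0.43,"fingers":1}
    - {"x":-0.314,"y":0.335,"z":-0.015,"spin":0.5,"fingers":1}
    - {"x":-0.359,"y":0.382,"z":-0.015,"spin":0.57,"fingers":1}
    - {"x":-0.404,"y":0.43,"z":-0.015,"spin":0.64,"fingers":1}
    - {"x":-0.449,"y":0.478,"z":-0.015,"spin":0.715,"fingers":1}

```text
time_s: 1.4
tcp_pos: [0.4792, -0.0345, 0.2608]
eef_rot: [180.0, 0.0, 161.9]
contact_force: [0.9, -1.4, 1.1]
gripper_width: 0.0875
gripper_force: 0.0
```

Run:
```python
from h import *
go(.49,-.006,.26,162)
```

```text
from [ 0.4792 -0.0345  0.2608] yaw 161.88 -> x -0.0014 y 0.0304 z 0.0008 spin -0.0021
```

Emit:
drive_tool:
  rows:
    - {"fingers":1,"x":0,"y":0,"z":0,"spin":0}
    - {"fingers":1,"x":0,"y":0,"z":0,"spin":0}

```text
time_s: 1.65
tcp_pos: [0.4787, -0.0364, 0.2603]
eef_rot: [-180.0, -0.0, 162.1]
contact_force: [-0.3, 0.1, 0.3]
gripper_width: 0.0878
gripper_force: 0.0
```

```bash
cat >> h.py <<'E'
def snap(name,wr='wrist'):
    from plant import sensors,cams
    s=sensors.get_state();c=cams.capture(wr)
    pickle.dump((c,s),open(f'{name}.pkl','wb'));cv2.imwrite(f'pics/{name}.png',c['pixels'][:,:,::-1])
    return c,s
E
python3 - <<'E'
from h import *
go(.49,-.006,.26,162)
c,s=snap('w1')
E
```

```text
from [ 0.4787 -0.0364  0.2603] yaw 162.09 -> x -0.0014 y 0.0324 z 0.0002 spin 0.0017
```

View pics/w1.png

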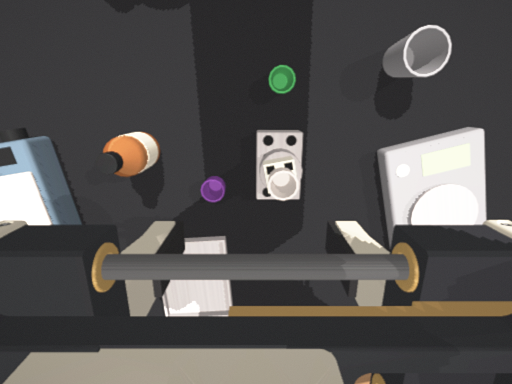

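The wrist view shows the crucible rim at about (283,184), the block under it around (279,165), purple at (213,189), green at (282,79), and the grey balance's pan at about (445,212).

Run:
```python
from h import *
c,s=pickle.load(open('w1.pkl','rb'));im=c['pixels'];g=cv2.cvtColor(im,cv2.COLOR_RGB2GRAY)
x0,y0=245,145;f=4
a=cv2.resize(g[y0:215,x0:320],None,fx=f,fy=f,interpolation=cv2.INTER_CUBIC)
h=cv2.HoughCircles(a,cv2.HOUGH_GRADIENT,1,8,param1=100,param2=15,minRadius=52,maxRadius=76)
print([(x/f+x0,y/f+y0,r/f) for x,y,r in h[0][:4]])
for x,y,r in h[0][:4]: print(np.round(cast(c,[(x-1.5)/f+x0,(y-1.5)/f+y0],.116,s),4))
b=blobs(g[130:200,255:305]>90)[0]+np.array([255,130]);print('block',rect(c,b,.032,s))
m=(im.min(2)>215);
for k in blobs(m[150:222,380:500]): 
    k=k+np.array([380,150]);print('pan?',cv2.contourArea(k),rect(c,k,.042,s))
```

```text
[(np.float32(281.625), np.float32(186.125), np.float32(14.425)), (np.float32(283.625), np.float32(186.875), np.float32(16.375)), (np.float32(282.125), np.float32(182.375), np.float32(15.5)), (np.float32(279.625), np.float32(167.125), np.float32(18.85))]
[[ 0.4924 -0.0112]]
[[ 0.4939 -0.0094]]
[[ 0.4887 -0.0096]]
[[ 0.4722 -0.0074]]
block ((490.57012939453125, -5.696903228759766), (61.99232482910156, 94.05140686035156), 72.10798645019531)
pan? 6406.0 ((580.6985473632812, 186.56631469726562), (147.39596557617188, 98.32243347167969), 72.04935455322266)
```

Run:
```python
from h import *
go(.491,-.0095,.19,162)
```

```text
from [ 0.4786 -0.037   0.2604] yaw 162.02 -> x -0.0033 y 0.0300 z 0.0704 spin 0.0003
```

Emit:
drive_tool:
  rows:
    - {"fingers":1,"x":-0.003,"y":0.03,"z":0.03,"spin":0}
    - {"fingers":1,"x":-0.003,"y":0.03,"z":0.07,"spin":0}
    - {"fingers":1,"x":-0.003,"y":0.03,"z":0.07,"spin":0}

```text
time_s: 2.08
tcp_pos: [0.489, -0.0108, 0.1884]
eef_rot: [-179.8, -0.3, 161.9]
contact_force: [0.5, -0.8, 0.1]
gripper_width: 0.0875
gripper_force: 0.0
```

Run:
```python
from h import *
c,s=snap('w2');go(.491,-.0095,.106,162)
im=c['pixels'];cv2.imwrite('pics/w2c.png',cv2.resize(im[100:280,170:350,::-1],(540,540),interpolation=cv2.INTER_CUBIC))
```

```text
from [ 0.4905 -0.0105  0.1904] yaw 161.91 -> x -0.0004 y 0.0012 z 0.0844 spin -0.0015
```

View pics/w2c.png

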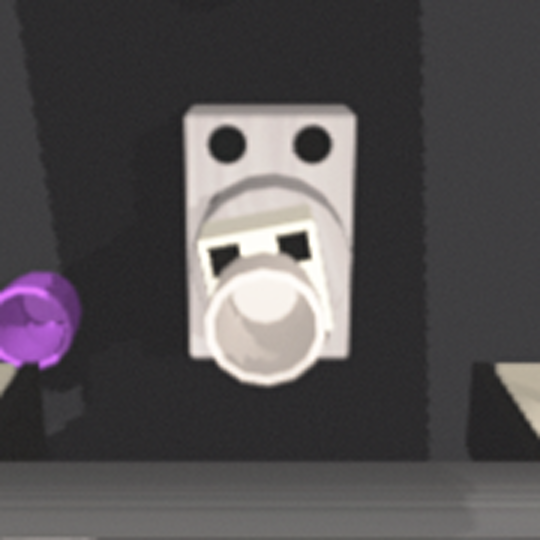

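Crop shows crucible rim at (265,325) in the crop, i.e. (258,208) full, the cuvette block beneath rotated ~10° against the tube block.

Run:
```python
from h import *
c,s=pickle.load(open('w2.pkl','rb'))
p=cast(c,[258.2,208.2],.116,s)[0];print(p)
u=cast(c,[[170+198/3,100+238/3],[170+308/3,100+218/3]],.082,s);d=u[1]-u[0];print('cuv edge',np.degrees(np.arctan2(d[1],d[0])),np.linalg.norm(d))
go(*p,.107,162)
```

```text
[ 0.4926937  -0.00895533]
cuv edge 82.47655750432016 0.03374814142290833
from [ 0.4905 -0.0105  0.1904] yaw 161.91 -> x -0.0018 y 0.0023 z 0.0834 spin -0.0015
```

Emit:
drive_tool:
  rows:
    - {"fingers":1,"x":-0.002,"y":0.002,"z":0.03,"spin":0}
    - {"fingers":1,"x":-0.002,"y":0.002,"z":0.06,"spin":0}
    - {"fingers":1,"x":-0.002,"y":0.002,"z":0.083,"spin":0}
    - {"fingers":0.1,"x":-0.002,"y":0.002,"z":0.083,"spin":0}
    - {"fingers":-0.1,"x":-0.002,"y":0.002,"z":0.083,"spin":0}
    - {"fingers":-0.5,"x":-0.002,"y":0.002,"z":0.083,"spin":0}
    - {"fingers":-0.5,"x":-0.002,"y":0.002,"z":0.083,"spin":0}
    - {"fingers":-0.5,"x":-0.002,"y":0.002,"z":0.083,"spin":0}
    - {"fingers":-0.5,"x":-0.002,"y":0.002,"z":0.083,"spin":0}
  newtons: 8

```text
time_s: 3.25
tcp_pos: [0.4937, -0.0077, 0.1077]
eef_rot: [-180.0, 0.0, 162.0]
contact_force: [-0.0, 0.5, 0.2]
gripper_width: 0.0331
gripper_force: 2.9
```

Emit:
drive_tool:
  rows:
    - {"fingers":-0.5,"x":0,"y":0,"z":0,"spin":0}
    - {"fingers":-0.5,"x":0,"y":0,"z":-0.01,"spin":0}
    - {"fingers":-0.5,"x":0,"y":0,"z":-0.03,"spin":0}
    - {"fingers":-0.5,"x":0,"y":0,"z":-0.055,"spin":0}
    - {"fingers":-0.5,"x":0,"y":0,"z":-0.08,"spin":0}
    - {"fingers":-0.5,"x":0,"y":0,"z":-0.1,"spin":0}
    - {"fingers":-0.5,"x":0,"y":0,"z":-0.1,"spin":0}

```text
time_s: 4.12
tcp_pos: [0.4947, -0.0074, 0.2096]
eef_rot: [179.9, 0.2, 162.0]
contact_force: [-0.5, -0.4, -0.8]
gripper_width: 0.0327
gripper_force: 8.0
```

Run:
```python
from h import *
go(.622,.189,.206,162)
c,s=snap('w3');im=c['pixels']
cv2.imwrite('pics/w3.png',im[:,:,::-1])
```

```text
from [ 0.4947 -0.0074  0.2096] yaw 162.01 -> x -0.0604 y 0.2261 z 0.0043 spin 0.0002
```

View pics/w3.png

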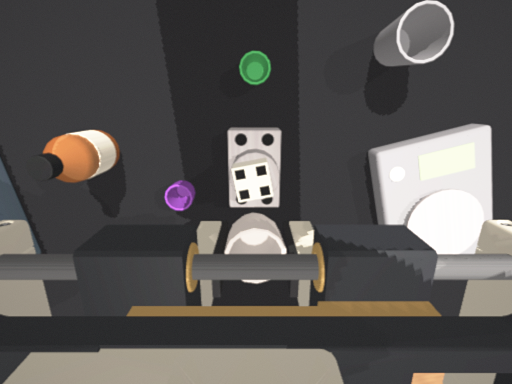

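The crucible is held in the jaws at (255,245), and the cuvette block is left in place at (251,181). Balance pan is at about (445,220). I'll move to just past the pan so the camera sees all of it.

Run:
```python
from h import *
c,s=pickle.load(open('w3.pkl','rb'));im=c['pixels']
m=(im.min(2)>225)[155:210,225:280]
m=cv2.morphologyEx(m.astype(np.uint8),cv2.MORPH_CLOSE,np.ones((11,11)))
for k in blobs(m): print('cuv',rect(c,k+np.array([225,155]),.082,s))
m=(im.min(2)>90)[120:215,220:290]
for k in blobs(m): print('blk',rect(c,k+np.array([220,120]),.032,s))
go(.67,.185,.21,162)
```

```text
cuv ((491.7077941894531, -8.25946044921875), (36.023597717285156, 35.67030715942383), 82.74095153808594)
blk ((489.9606628417969, -6.097602844238281), (60.47880935668945, 94.57400512695312), 71.8310775756836)
from [ 0.4939 -0.0076  0.2083] yaw 161.99 -> x -0.1080 y 0.2376 z -0.0013 spin -0.0001
```

Emit:
drive_tool:
  rows:
    - {"fingers":-0.5,"x":-0.018,"y":0.04,"z":0,"spin":0}
    - {"fingers":-0.5,"x":-0.04,"y":0.088,"z":0,"spin":0}
    - {"fingers":-0.5,"x":-0.062,"y":0.136,"z":0,"spin":0}
    - {"fingers":-0.5,"x":-0.084,"y":0.184,"z":0,"spin":0}
    - {"fingers":-0.5,"x":-0.1,"y":0.22,"z":0,"spin":0}
    - {"fingers":-0.5,"x":-0.108,"y":0.238,"z":0,"spin":0}
    - {"fingers":-0.5,"x":-0.108,"y":0.238,"z":0,"spin":0}
    - {"fingers":-0.5,"x":-0.108,"y":0.238,"z":0,"spin":0}

```text
time_s: 5.18
tcp_pos: [0.6692, 0.1848, 0.2065]
eef_rot: [-179.9, -0.1, 162.0]
contact_force: [-1.0, 0.5, 0.0]
gripper_width: 0.0326
gripper_force: 8.0
```

Run:
```python
from h import *
c,s=snap('w4');print(s['tcp_pos'],s['gripper_width'],s['gripper_force'])
```

```text
[0.66923159 0.1847656  0.20653009] 0.03256438751084887 7.999905617771219
```

View pics/w4.png

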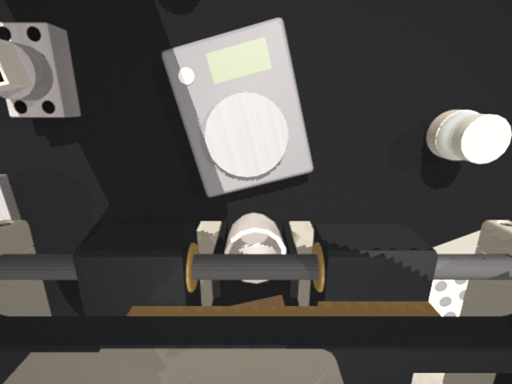

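Pan circle at (246,136), radius ~42 px; crucible held upright in the jaws.

Run:
```python
from h import *
c,s=pickle.load(open('w4.pkl','rb'));im=c['pixels'];g=cv2.cvtColor(im,cv2.COLOR_RGB2GRAY)
h=cv2.HoughCircles(cv2.GaussianBlur(g[80:200,180:310],(3,3),0),cv2.HOUGH_GRADIENT,1,50,param1=80,param2=15,minRadius=36,maxRadius=48)
x,y,r=h[0][0];print(x+180,y+80,r)
p=cast(c,[x+180,y+80],.042,s)[0];print(p)
m=(g>110)[10:200,155:320];k=blobs(m)[0]+np.array([155,10]);b=rect(c,k,.032,s);print('housing',b)
go(*p,.1,162);go(*p,.068,162)
```

```text
246.5 133.5 41.6
[0.62168705 0.19107209]
housing ((601.393798828125, 192.01055908203125), (127.05799865722656, 162.338623046875), 86.45034790039062)
from [0.6693 0.1846 0.207 ] yaw 161.98 -> x 0.0472 y -0.0085 z 0.1071 spin -0.0004
from [0.6693 0.1846 0.207 ] yaw 161.98 -> x 0.0471 y -0.0085 z 0.1391 spin -0.0004
```

Emit:
drive_tool:
  rows:
    - {"fingers":-0.5,"x":0.02,"y":-0.004,"z":0.02,"spin":0}
    - {"fingers":-0.5,"x":0.046,"y":-0.0085,"z":0.055,"spin":0}
    - {"fingers":-0.5,"x":0.046,"y":-0.0085,"z":0.09,"spin":0}
    - {"fingers":-0.5,"x":0.046,"y":-0.0085,"z":0.118,"spin":0}
    - {"fingers":-0.5,"x":0.046,"y":-0.0085,"z":0.13,"spin":0}
    - {"fingers":-0.5,"x":0.046,"y":-0.0085,"z":0.135,"spin":0}
    - {"fingers":-0.5,"x":0.046,"y":-0.0085,"z":0.137,"spin":0}
    - {"fingers":-0.5,"x":0.046,"y":-0.0085,"z":0.137,"spin":0}

```text
time_s: 6.22
tcp_pos: [0.6241, 0.1916, 0.0714]
eef_rot: [179.9, 0.1, 162.0]
contact_force: [0.4, -0.7, -0.4]
gripper_width: 0.0328
gripper_force: 8.0
```

Run:
```python
from h import *
go(.623,.191,.068,162)
```

```text
from [0.6241 0.1916 0.0714] yaw 162.0 -> x 0.0008 y -0.0009 z 0.0034 spin -0.0000
```

Emit:
drive_tool:
  rows:
    - {"fingers":-0.5,"x":0.001,"y":-0.001,"z":0.001,"spin":0}
    - {"fingers":-0.5,"x":0.001,"y":-0.001,"z":0.002,"spin":0}
    - {"fingers":-0.5,"x":0.001,"y":-0.001,"z":0.003,"spin":0}
    - {"fingers":-0.5,"x":0.001,"y":-0.001,"z":0.003,"spin":0}

```text
time_s: 6.72
tcp_pos: [0.6224, 0.1908, 0.0677]
eef_rot: [180.0, 0.0, 162.0]
contact_force: [-1.0, 0.0, 0.7]
gripper_width: 0.0329
gripper_force: 8.0
```

Emit:
drive_tool:
  rows:
    - {"fingers":-0.5,"x":0,"y":0,"z":0.001,"spin":0}
    - {"fingers":-0.2,"x":0,"y":0,"z":0.001,"spin":0}
    - {"fingers":0,"x":0,"y":0,"z":0.001,"spin":0}
    - {"fingers":0.6,"x":0,"y":0,"z":0.001,"spin":0}
    - {"fingers":1,"x":0,"y":0,"z":0.001,"spin":0}
    - {"fingers":1,"x":0,"y":0,"z":0.001,"spin":0}
    - {"fingers":1,"x":0,"y":0,"z":-0.01,"spin":0}
    - {"fingers":1,"x":0,"y":0,"z":-0.05,"spin":0}
    - {"fingers":1,"x":0,"y":0,"z":-0.1,"spin":0}
    - {"fingers":1,"x":0,"y":0,"z":-0.14,"spin":0}

```text
time_s: 7.98
tcp_pos: [0.6227, 0.1909, 0.2107]
eef_rot: [179.9, 0.1, 162.0]
contact_force: [-0.1, 0.2, -0.3]
gripper_width: 0.0876
gripper_force: 0.0
```

Run:
```python
from h import *
c,s=snap('w5');go(.4917,-.0083,.2,172.7)
cv2.imwrite('pics/w5.png',cv2.resize(c['pixels'][120:260,170:350,::-1],(540,420)))
```

```text
from [0.625  0.1915 0.2168] yaw 162.06 -> x 0.0653 y -0.2312 z 0.0149 spin -0.1857
```

View pics/w5.png

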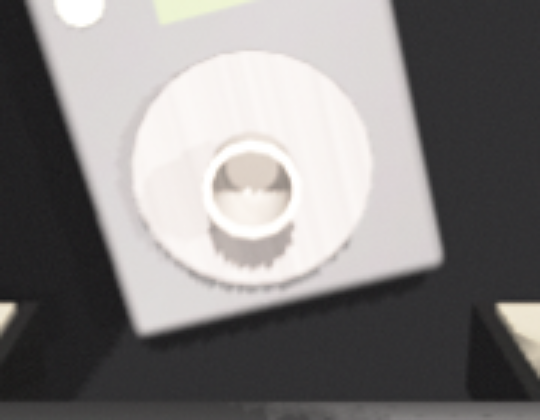

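Run:
```python
from h import *
c,s=pickle.load(open('w5.pkl','rb'))
print(cast(c,[254,175.7],.042,s),cast(c,[253.7,183.3],.076,s))
g=cv2.cvtColor(c['pixels'],cv2.COLOR_RGB2GRAY)
go(.4917,-.0083,.2,172.7)
```

```text
[[0.62349875 0.19026413]] [[0.62275248 0.19023658]]
from [0.625  0.1915 0.2168] yaw 162.06 -> x 0.0653 y -0.2312 z 0.0149 spin -0.1857
```

Emit:
drive_tool:
  rows:
    - {"fingers":1,"x":0.013,"y":-0.046,"z":0.003,"spin":-0.037}
    - {"fingers":1,"x":0.026,"y":-0.092,"z":0.006,"spin":-0.074}
    - {"fingers":1,"x":0.039,"y":-0.139,"z":0.009,"spin":-0.11}
    - {"fingers":1,"x":0.052,"y":-0.185,"z":0.012,"spin":-0.148}
    - {"fingers":1,"x":0.062,"y":-0.219,"z":0.015,"spin":-0.186}
    - {"fingers":1,"x":0.065,"y":-0.231,"z":0.015,"spin":-0.186}
    - {"fingers":1,"x":0.065,"y":-0.231,"z":0.015,"spin":-0.186}
    - {"fingers":1,"x":0.065,"y":-0.231,"z":0.015,"spin":-0.186}

```text
time_s: 9.02
tcp_pos: [0.49, -0.0082, 0.1929]
eef_rot: [180.0, 0.0, 172.7]
contact_force: [0.4, -0.2, -0.6]
gripper_width: 0.0876
gripper_force: 0.0
```

Run:
```python
from h import *
c,s=snap('w6');im=c['pixels']
m=cv2.morphologyEx((im.min(2)>225).astype(np.uint8),cv2.MORPH_CLOSE,np.ones((11,11)))[130:240,200:310]
for k in blobs(m):
    b=rect(c,k+np.array([200,130]),.082,s);print('cuv',b)
    go(b[0][0]/1e3,b[0][1]/1e3,.08,172.7)
```

```text
cuv ((478.59600830078125, -4.753406524658203), (48.937740325927734, 74.44418334960938), 71.99811553955078)
from [ 0.4899 -0.0081  0.1927] yaw 172.68 -> x 0.0117 y 0.0019 z 0.1127 spin -0.0004
```

Emit:
drive_tool:
  rows:
    - {"fingers":1,"x":-0.002,"y":0,"z":0.05,"spin":0}
    - {"fingers":1,"x":-0.002,"y":0,"z":0.09,"spin":0}
    - {"fingers":1,"x":-0.002,"y":0,"z":0.111,"spin":0}
    - {"fingers":0.3,"x":-0.002,"y":0,"z":0.111,"spin":0}
    - {"fingers":0,"x":-0.002,"y":0,"z":0.111,"spin":0}
    - {"fingers":-0.1,"x":-0.002,"y":0,"z":0.111,"spin":0}
    - {"fingers":-0.5,"x":-0.002,"y":0,"z":0.111,"spin":0}
    - {"fingers":-0.5,"x":-0.002,"y":0,"z":0.111,"spin":0}
    - {"fingers":-0.5,"x":-0.002,"y":0,"z":0.111,"spin":0}
    - {"fingers":-0.5,"x":-0.002,"y":0,"z":0.111,"spin":0}
  newtons: 12

```text
time_s: 10.32
tcp_pos: [0.4912, -0.0091, 0.0819]
eef_rot: [180.0, 0.0, 172.7]
contact_force: [-1.1, -0.2, 3.9]
gripper_width: 0.0359
gripper_force: 12.0
```

Emit:
drive_tool:
  rows:
    - {"fingers":-0.5,"x":0,"y":0,"z":-0.01,"spin":0}
    - {"fingers":-0.5,"x":0,"y":0,"z":-0.03,"spin":0}
    - {"fingers":-0.5,"x":0,"y":0,"z":-0.07,"spin":0}
    - {"fingers":-0.5,"x":0,"y":0,"z":-0.11,"spin":0}
    - {"fingers":-0.5,"x":0,"y":0,"z":-0.12,"spin":0}
    - {"fingers":-0.5,"x":0,"y":0,"z":-0.12,"spin":0}
    - {"fingers":-0.5,"x":0,"y":0,"z":-0.12,"spin":0}

```text
time_s: 11.2
tcp_pos: [0.4903, -0.0093, 0.2004]
eef_rot: [-180.0, -0.1, 172.6]
contact_force: [0.4, -0.9, -0.2]
gripper_width: 0.0359
gripper_force: 12.0
```

Run:
```python
from h import *
c,s=snap('w7');print(s['contact_force'],s['gripper_width'])
go(.685,-.195,.2,166)
```

```text
[ 0.43033592 -0.86368527 -0.15978251] 0.035940932489190176
from [ 0.4903 -0.0093  0.2003] yaw 172.64 -> x -0.2168 y -0.1592 z -0.0001 spin 0.1159
```

View pics/w7.png

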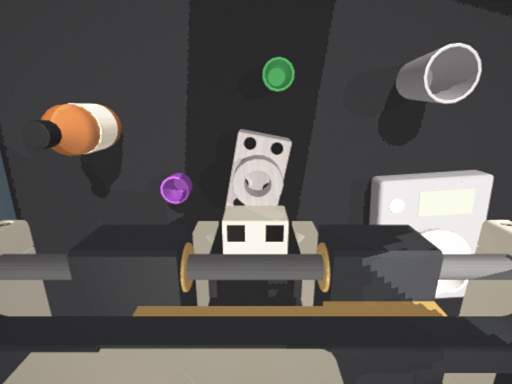

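The cuvette block is held square in the jaws at (255,235), and the ring is still on the tube block at (258,181). I'll go to the tray.

Emit:
drive_tool:
  rows:
    - {"fingers":-0.5,"x":-0.036,"y":-0.027,"z":0,"spin":0.02}
    - {"fingers":-0.5,"x":-0.072,"y":-0.053,"z":0,"spin":0.04}
    - {"fingers":-0.5,"x":-0.108,"y":-0.08,"z":0,"spin":0.06}
    - {"fingers":-0.5,"x":-0.144,"y":-0.106,"z":0,"spin":0.08}
    - {"fingers":-0.5,"x":-0.18,"y":-0.133,"z":0,"spin":0.1}
    - {"fingers":-0.5,"x":-0.205,"y":-0.15,"z":0,"spin":0.116}
    - {"fingers":-0.5,"x":-0.217,"y":-0.159,"z":0,"spin":0.116}
    - {"fingers":-0.5,"x":-0.217,"y":-0.159,"z":0,"spin":0.116}
    - {"fingers":-0.5,"x":-0.217,"y":-0.159,"z":0,"spin":0.116}

```text
time_s: 12.38
tcp_pos: [0.6854, -0.1939, 0.2012]
eef_rot: [180.0, -0.1, 166.0]
contact_force: [-0.1, 0.6, -0.7]
gripper_width: 0.0353
gripper_force: 12.0
```

Run:
```python
from h import *
c,s=snap('w8');im=c['pixels'];g=cv2.cvtColor(im,cv2.COLOR_RGB2GRAY)
for k in blobs((g>95)[:222],800): print(cv2.boundingRect(k),cv2.contourArea(k),rect(c,k,.014,s))
go(.631,-.188,.1,166)
```

```text
(197, 60, 104, 127) 12265.5 ((633.0867919921875, -187.8416748046875), (111.9654541015625, 141.01223754882812), 75.73387908935547)
(0, 0, 81, 47) 3162.5 ((476.2425537109375, -375.4479675292969), (86.39510345458984, 41.816993713378906), 78.75593566894531)
(196, 206, 93, 16) 1060.0 ((733.9076538085938, -222.30123901367188), (115.98323822021484, 20.124542236328125), 75.97803497314453)
from [ 0.6854 -0.1938  0.2016] yaw 166.05 -> x 0.0542 y -0.0075 z 0.1016 spin 0.0009
```

View pics/w8.png

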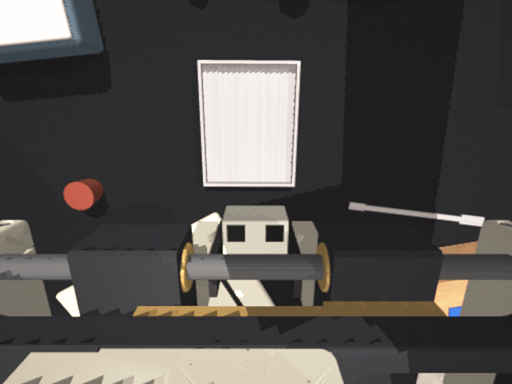

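Tray rectangle is (198..299, 62..187), all clear; centre (0.633,-0.188).

Emit:
drive_tool:
  rows:
    - {"fingers":-0.5,"x":0.03,"y":-0.004,"z":0.03,"spin":0}
    - {"fingers":-0.5,"x":0.052,"y":-0.007,"z":0.07,"spin":0}
    - {"fingers":-0.5,"x":0.052,"y":-0.007,"z":0.11,"spin":0}
    - {"fingers":-0.5,"x":0.052,"y":-0.007,"z":0.145,"spin":0}
    - {"fingers":-0.5,"x":0.052,"y":-0.007,"z":0.16,"spin":0}
    - {"fingers":-0.5,"x":0.052,"y":-0.007,"z":0.168,"spin":0}
    - {"fingers":-0.5,"x":0.052,"y":-0.007,"z":0.17,"spin":0}
    - {"fingers":-0.5,"x":0.052,"y":-0.007,"z":0.17,"spin":0}
    - {"fingers":-0.5,"x":0.052,"y":-0.007,"z":0.17,"spin":0}

```text
time_s: 13.55
tcp_pos: [0.6344, -0.1888, 0.0325]
eef_rot: [180.0, 0.1, 166.0]
contact_force: [0.4, -0.0, 0.4]
gripper_width: 0.0358
gripper_force: 12.0
```

Run:
```python
from h import *
go(.633,-.188,.027,166)
```

```text
from [ 0.6344 -0.1888  0.0325] yaw 166.01 -> x 0.0016 y 0.0005 z 0.0055 spin 0.0002
```

Emit:
drive_tool:
  rows:
    - {"fingers":-0.5,"x":0.001,"y":0.001,"z":0.002,"spin":0}
    - {"fingers":-0.5,"x":0.001,"y":0.001,"z":0.004,"spin":0}
    - {"fingers":-0.5,"x":0.001,"y":0.001,"z":0.005,"spin":0}
    - {"fingers":-0.5,"x":0.001,"y":0.001,"z":0.005,"spin":0}
    - {"fingers":-0.5,"x":0.001,"y":0.001,"z":0.005,"spin":0}

```text
time_s: 14.18
tcp_pos: [0.633, -0.1875, 0.0269]
eef_rot: [-180.0, -0.0, 166.0]
contact_force: [-2.7, 1.8, 5.8]
gripper_width: 0.0359
gripper_force: 12.0
```

Contact felt. I open partly, inside the tray, and rise.

Emit:
drive_tool:
  rows:
    - {"fingers":-0.1,"x":0,"y":0,"z":0,"spin":0}
    - {"fingers":0.05,"x":0,"y":0,"z":0,"spin":0}
    - {"fingers":0.1,"x":0,"y":0,"z":0,"spin":0}
    - {"fingers":0.1,"x":0,"y":0,"z":0,"spin":0}
    - {"fingers":0.1,"x":0,"y":0,"z":-0.01,"spin":0}
    - {"fingers":0.1,"x":0,"y":0,"z":-0.04,"spin":0}
    - {"fingers":0.6,"x":0,"y":0,"z":-0.09,"spin":0}
    - {"fingers":1,"x":0,"y":0,"z":-0.14,"spin":0}
    - {"fingers":1,"x":0,"y":0,"z":-0.175,"spin":0}
    - {"fingers":1,"x":0,"y":0,"z":-0.175,"spin":0}

```text
time_s: 15.42
tcp_pos: [0.6349, -0.1878, 0.2064]
eef_rot: [179.9, 0.4, 166.0]
contact_force: [-0.6, -0.1, -1.1]
gripper_width: 0.0826
gripper_force: 0.0
```

Run:
```python
from h import *
c,s=snap('w9');im=c['pixels'];g=cv2.cvtColor(im,cv2.COLOR_RGB2GRAY)
cv2.imwrite('pics/w9.png',cv2.resize(im[90:270,160:360,::-1],(600,540)))
c7,s7=pickle.load(open('w7.pkl','rb'));i7=c7['pixels'];g7=cv2.cvtColor(i7,cv2.COLOR_RGB2GRAY)
h=cv2.HoughCircles(cv2.resize(g7[140:220,220:300],None,fx=4,fy=4,interpolation=cv2.INTER_CUBIC),cv2.HOUGH_GRADIENT,1,15,param1=80,param2=12,minRadius=70,maxRadius=120)
for x,y,r in h[0][:3]:
    print('ring',x/4+220,y/4+140,r/4,cast(c7,[(x-1.5)/4+220,(y-1.5)/4+140],.058,s7))
go(.4905,-.007,.2,162)
```

```text
ring 257.625 184.125 25.175 [[ 0.49310971 -0.00683768]]
ring 257.375 179.625 24.875 [[ 0.48825332 -0.00647989]]
ring 253.625 183.125 29.575 [[ 0.49149578 -0.01084117]]
from [ 0.6338 -0.1876  0.204 ] yaw 166.01 -> x 0.1827 y 0.1406 z 0.0034 spin 0.0700
```

View pics/w9.png

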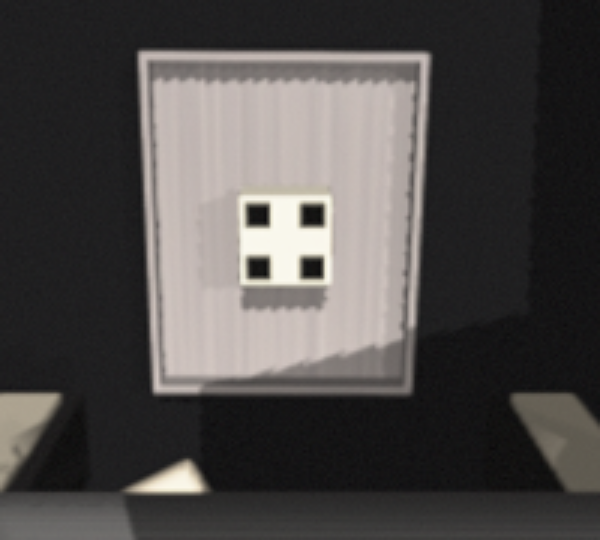

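The cuvette block stands square in the middle of the tray, at (285,240) of the crop. Now the ring.

Emit:
drive_tool:
  rows:
    - {"fingers":1,"x":0.035,"y":0.027,"z":0.003,"spin":0.014}
    - {"fingers":1,"x":0.07,"y":0.054,"z":0.003,"spin":0.028}
    - {"fingers":1,"x":0.105,"y":0.081,"z":0.003,"spin":0.042}
    - {"fingers":1,"x":0.14,"y":0.108,"z":0.003,"spin":0.056}
    - {"fingers":1,"x":0.17,"y":0.131,"z":0.003,"spin":0.07}
    - {"fingers":1,"x":0.183,"y":0.141,"z":0.003,"spin":0.07}
    - {"fingers":1,"x":0.183,"y":0.141,"z":0.003,"spin":0.07}
    - {"fingers":1,"x":0.183,"y":0.141,"z":0.003,"spin":0.07}

```text
time_s: 16.48
tcp_pos: [0.4901, -0.0068, 0.1984]
eef_rot: [-180.0, -0.0, 162.0]
contact_force: [0.2, -0.6, -1.5]
gripper_width: 0.0875
gripper_force: 0.0
```

Run:
```python
from h import *
c,s=snap('w10');im=c['pixels'];g=cv2.cvtColor(im,cv2.COLOR_RGB2GRAY)
print(s['tcp_pos'])
x0,y0=proj(c,[[.49,-.007,.058]],s)[0].astype(int)-45
a=cv2.resize(g[y0:y0+90,x0:x0+90],None,fx=4,fy=4,interpolation=cv2.INTER_CUBIC)
h=cv2.HoughCircles(a,cv2.HOUGH_GRADIENT,1,10,param1=80,param2=12,minRadius=80,maxRadius=125)
b=cv2.cvtColor(a,cv2.COLOR_GRAY2BGR)
for (x,y,r),col in zip(h[0][:3],[(0,0,255),(0,255,0),(255,0,0)]):
    print('ring',x,y,r,cast(c,[(x-1.5)/4+x0,(y-1.5)/4+y0],.058,s)); cv2.circle(b,(int(x),int(y)),int(r),col,1)
cv2.imwrite('pics/w10.png',b)
go(.4905,-.007,.055,162)
```

```text
[ 0.49007582 -0.00683912  0.1983626 ]
ring 187.5 192.5 98.7 [[ 0.49235824 -0.00650774]]
ring 187.5 206.5 111.1 [[ 0.49596105 -0.00767924]]
ring 184.5 182.5 105.5 [[ 0.4895607  -0.00641422]]
from [ 0.4901 -0.007   0.1983] yaw 161.97 -> x -0.0004 y 0.0001 z 0.1433 spin -0.0005
```

View pics/w10.png

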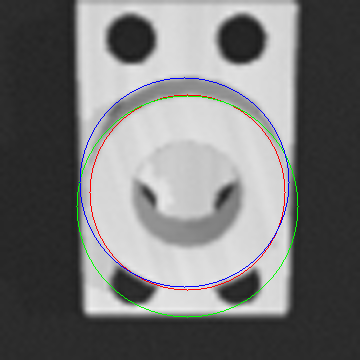

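Red circle fits the ring's top: (0.4924,-0.0065).

Emit:
drive_tool:
  rows:
    - {"fingers":1,"x":-0.002,"y":0,"z":0.05,"spin":0}
    - {"fingers":1,"x":-0.002,"y":0,"z":0.1,"spin":0}
    - {"fingers":1,"x":-0.002,"y":0,"z":0.13,"spin":0}
    - {"fingers":1,"x":-0.002,"y":0,"z":0.143,"spin":0}
    - {"fingers":0.5,"x":-0.002,"y":0,"z":0.143,"spin":0}
    - {"fingers":0.3,"x":-0.002,"y":0,"z":0.143,"spin":0}
    - {"fingers":0.1,"x":-0.002,"y":0,"z":0.143,"spin":0}
    - {"fingers":0,"x":-0.002,"y":0,"z":0.143,"spin":0}
    - {"fingers":0,"x":-0.002,"y":0,"z":0.143,"spin":0}
    - {"fingers":0,"x":-0.002,"y":0,"z":0.143,"spin":0}
  newtons: 20

```text
time_s: 17.77
tcp_pos: [0.492, -0.0069, 0.0563]
eef_rot: [180.0, 0.1, 162.0]
contact_force: [-2.7, 0.9, 6.8]
gripper_width: 0.0525
gripper_force: 20.0
```

Emit:
drive_tool:
  rows:
    - {"fingers":0,"x":0,"y":0,"z":-0.003,"spin":0}
    - {"fingers":0,"x":0,"y":0,"z":-0.02,"spin":0}
    - {"fingers":0,"x":0,"y":0,"z":-0.06,"spin":0}
    - {"fingers":0,"x":0,"y":0,"z":-0.1,"spin":0}
    - {"fingers":0,"x":0,"y":0,"z":-0.135,"spin":0}
    - {"fingers":0,"x":0,"y":0,"z":-0.145,"spin":0}
    - {"fingers":0,"x":0,"y":0,"z":-0.145,"spin":0}

```text
time_s: 18.65
tcp_pos: [0.4914, -0.007, 0.2006]
eef_rot: [180.0, 0.0, 162.0]
contact_force: [-0.2, -0.8, -1.3]
gripper_width: 0.0523
gripper_force: 20.0
```

Run:
```python
from h import *
c,s=snap('w11');print(s['gripper_width'],s['gripper_force'])
g=cv2.cvtColor(c['pixels'],cv2.COLOR_RGB2GRAY)
k=blobs((g>90)[100:215,210:310])[0]+np.array([210,100]);print('blk',cv2.boundingRect(k),rect(c,k,.032,s))
go(.515,.39,.2)
```

```text
0.052302463670188565 19.999341988004744
blk (217, 131, 77, 84) ((490.66400146484375, -6.066524505615234), (89.67533111572266, 96.40320587158203), 71.91515350341797)
from [ 0.4909 -0.0072  0.1997] yaw 161.98 -> x 0.0999 y 0.3851 z -0.0003 spin 0.0000
```

Emit:
drive_tool:
  rows:
    - {"fingers":0,"x":0.011,"y":0.043,"z":0,"spin":-0.04}
    - {"fingers":0,"x":0.022,"y":0.086,"z":0,"spin":-0.08}
    - {"fingers":0,"x":0.034,"y":0.13,"z":0,"spin":-0.12}
    - {"fingers":0,"x":0.045,"y":0.173,"z":0,"spin":-0.16}
    - {"fingers":0,"x":0.056,"y":0.216,"z":0,"spin":-0.2}
    - {"fingers":0,"x":0.067,"y":0.259,"z":0,"spin":-0.24}
    - {"fingers":0,"x":0.078,"y":0.302,"z":0,"spin":-0.28}
    - {"fingers":0,"x":0.09,"y":0.345,"z":0,"spin":-0.32}
    - {"fingers":0,"x":0.097,"y":0.373,"z":0,"spin":-0.34}
    - {"fingers":0,"x":0.1,"y":0.385,"z":0,"spin":-0.35}

```text
time_s: 19.95
tcp_pos: [0.5147, 0.3909, 0.1978]
eef_rot: [-179.8, -0.2, -177.9]
contact_force: [0.0, 0.2, -1.4]
gripper_width: 0.0523
gripper_force: 20.0
```

Emit:
drive_tool:
  rows:
    - {"fingers":0,"x":0,"y":0,"z":0,"spin":0}
    - {"fingers":0,"x":0,"y":0,"z":0,"spin":0}

```text
time_s: 20.2
tcp_pos: [0.5152, 0.3888, 0.2]
eef_rot: [-179.9, -0.0, -178.0]
contact_force: [-0.4, -0.5, -1.1]
gripper_width: 0.0526
gripper_force: 20.0
```

Run:
```python
from h import *
c,s=snap('w12');print(s['gripper_width'],s['tcp_pos'],s['joints'])
hsv=cv2.cvtColor(c['pixels'],cv2.COLOR_RGB2HSV)
m=((hsv[:,:,0]<25)&(hsv[:,:,1]>70)&(hsv[:,:,2]>90))[:222]
for k in blobs(m,500): print(cv2.boundingRect(k),rect(c,k,.006,s))
go(.46,.386,.1)
```

```text
0.052564139878914166 [0.51523662 0.38884475 0.20001212] [ 5.43227323e+01  1.95931097e+01 -6.85589784e+00 -8.40903650e-03
 -6.36215736e+01 -1.42318054e+02]
(207, 73, 96, 98) ((460.1950988769531, 386.79339599609375), (109.9432144165039, 110.95790100097656), 1.9566863775253296)
from [0.5154 0.3888 0.2004] yaw -178.01 -> x 0.0554 y -0.0009 z 0.1004 spin 0.0000
```

View pics/w12.png

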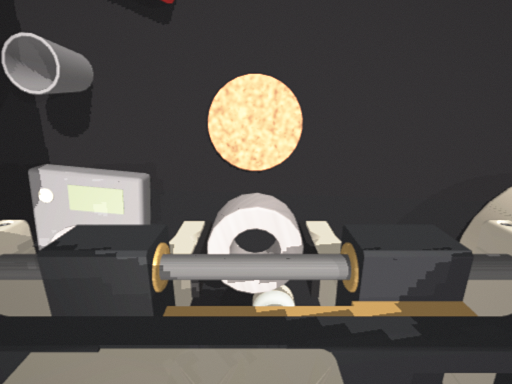

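The ring is held centred in the jaws at (255,245), and the cork mat is at (255,122).

Emit:
drive_tool:
  rows:
    - {"fingers":0,"x":0.03,"y":0,"z":0.03,"spin":0}
    - {"fingers":0,"x":0.055,"y":0,"z":0.07,"spin":0}
    - {"fingers":0,"x":0.055,"y":0,"z":0.11,"spin":0}
    - {"fingers":0,"x":0.055,"y":0,"z":0.145,"spin":0}
    - {"fingers":0,"x":0.055,"y":0,"z":0.16,"spin":0}
    - {"fingers":0,"x":0.055,"y":0,"z":0.165,"spin":0}
    - {"fingers":0,"x":0.055,"y":0,"z":0.166,"spin":0}
    - {"fingers":0,"x":0.055,"y":0,"z":0.166,"spin":0}

```text
time_s: 21.25
tcp_pos: [0.461, 0.3886, 0.0357]
eef_rot: [179.9, 0.1, -177.9]
contact_force: [-0.1, -0.0, -1.9]
gripper_width: 0.0523
gripper_force: 20.0
```

Emit:
drive_tool:
  rows:
    - {"fingers":0,"x":0,"y":0,"z":0.001,"spin":0}
    - {"fingers":0,"x":0,"y":0,"z":0.002,"spin":0}
    - {"fingers":0,"x":0,"y":0,"z":0.003,"spin":0}
    - {"fingers":0,"x":0,"y":0,"z":0.003,"spin":0}

```text
time_s: 21.75
tcp_pos: [0.4604, 0.3879, 0.0315]
eef_rot: [-180.0, -0.0, -178.0]
contact_force: [0.6, -1.1, -1.0]
gripper_width: 0.0525
gripper_force: 20.0
```

Emit:
drive_tool:
  rows:
    - {"fingers":0,"x":0,"y":-0.001,"z":0.001,"spin":0}
    - {"fingers":0,"x":0,"y":-0.001,"z":0.0015,"spin":0}
    - {"fingers":0,"x":0,"y":-0.001,"z":0.002,"spin":0}
    - {"fingers":0,"x":0,"y":-0.001,"z":0.002,"spin":0}

```text
time_s: 22.25
tcp_pos: [0.4605, 0.3869, 0.0304]
eef_rot: [180.0, 0.0, -177.9]
contact_force: [-3.5, -2.5, 7.4]
gripper_width: 0.0523
gripper_force: 20.0
```

Emit:
drive_tool:
  rows:
    - {"fingers":0.3,"x":0,"y":0,"z":0,"spin":0}
    - {"fingers":0.6,"x":0,"y":0,"z":0,"spin":0}
    - {"fingers":1,"x":0,"y":0,"z":0,"spin":0}
    - {"fingers":1,"x":0,"y":0,"z":0,"spin":0}
    - {"fingers":1,"x":0,"y":0,"z":-0.01,"spin":0}
    - {"fingers":1,"x":0,"y":0,"z":-0.05,"spin":0}
    - {"fingers":1,"x":0,"y":0,"z":-0.1,"spin":0}
    - {"fingers":1,"x":0,"y":0,"z":-0.15,"spin":0}
    - {"fingers":1,"x":0,"y":0,"z":-0.17,"spin":0}
    - {"fingers":1,"x":0,"y":0,"z":-0.17,"spin":0}

```text
time_s: 23.5
tcp_pos: [0.4611, 0.3878, 0.2025]
eef_rot: [179.8, 0.2, -177.9]
contact_force: [0.1, -0.5, -0.0]
gripper_width: 0.0874
gripper_force: 0.0
```

Run:
```python
from h import *
c,s=snap('w13');print(s['gripper_width'],s['tcp_pos'])
im=c['pixels'];g=cv2.cvtColor(im,cv2.COLOR_RGB2GRAY);hsv=cv2.cvtColor(im,cv2.COLOR_RGB2HSV)
m=(g>70)[:240,170:340];k=blobs(m,500)[0]+np.array([170,0]);print('mat',cv2.boundingRect(k),rect(c,k,.006,s))
m=((hsv[:,:,1]<45)&(g>100))[100:240,200:310]
for k in blobs(m,200)[:2]:
    k=k+np.array([200,100]);print('ring',cv2.boundingRect(k),rect(c,k,.032,s))
go(.4905,-.0055,.2,162)
```

```text
0.08736451043452176 [0.4611426  0.38778449 0.202526  ]
mat (208, 122, 92, 90) ((460.6097106933594, 387.1609802246094), (111.43617248535156, 112.07937622070312), 1.9921905994415283)
ring (211, 123, 86, 86) ((448.409423828125, 392.6767272949219), (98.36968994140625, 78.74870300292969), 42.3554573059082)
from [0.4606 0.3872 0.2008] yaw -177.95 -> x -0.0159 y -0.3935 z 0.0001 spin 0.3499
```

Run:
```python
from h import *
c,s=pickle.load(open('w13.pkl','rb'));im=c['pixels']
u0,v0=205,118
a=cv2.resize(255-cv2.cvtColor(im,cv2.COLOR_RGB2HSV)[v0:v0+100,u0:u0+100,1],None,fx=4,fy=4,interpolation=cv2.INTER_CUBIC)
h=cv2.HoughCircles(a,cv2.HOUGH_GRADIENT,1,10,param1=80,param2=12,minRadius=80,maxRadius=115)
for x,y,r in h[0][:3]: print('ring',x,y,r,cast(c,[(x-1.5)/4+u0,(y-1.5)/4+v0],.032,s),r/4*(s['tcp_pos'][2]+.14-.032)/280*1e3)
# side view
```

```text
ring 194.5 220.5 94.6 [[0.45949367 0.38688382]] 26.22835622099308
ring 206.5 225.5 105.1 [[0.46083869 0.39034334]] 29.139537455269373
ring 172.5 256.5 83.9 [[0.47031487 0.38093382]] 23.261724761703913
```

Emit:
drive_tool:
  rows:
    - {"fingers":1,"x":-0.002,"y":-0.044,"z":0,"spin":0.04}
    - {"fingers":1,"x":-0.004,"y":-0.088,"z":0,"spin":0.08}
    - {"fingers":1,"x":-0.005,"y":-0.132,"z":0,"spin":0.12}
    - {"fingers":1,"x":-0.007,"y":-0.176,"z":0,"spin":0.16}
    - {"fingers":1,"x":-0.009,"y":-0.22,"z":0,"spin":0.2}
    - {"fingers":1,"x":-0.011,"y":-0.264,"z":0,"spin":0.24}
    - {"fingers":1,"x":-0.013,"y":-0.308,"z":0,"spin":0.28}
    - {"fingers":1,"x":-0.014,"y":-0.352,"z":0,"spin":0.32}
    - {"fingers":1,"x":-0.016,"y":-0.383,"z":0,"spin":0.35}
    - {"fingers":1,"x":-0.016,"y":-0.3935,"z":0,"spin":0.35}

```text
time_s: 24.8
tcp_pos: [0.4898, -0.0073, 0.1986]
eef_rot: [-179.9, -0.1, 161.9]
contact_force: [-0.2, 0.3, -0.4]
gripper_width: 0.0876
gripper_force: 0.0
```

Emit:
drive_tool:
  rows:
    - {"fingers":1,"x":0,"y":0,"z":0,"spin":0}
    - {"fingers":1,"x":0,"y":0,"z":0,"spin":0}

```text
time_s: 25.05
tcp_pos: [0.4905, -0.005, 0.1993]
eef_rot: [-180.0, -0.0, 162.0]
contact_force: [0.3, 0.6, -0.5]
gripper_width: 0.0874
gripper_force: 0.0
```

Run:
```python
from h import *
c,s=snap('w14');print(s['tcp_pos'])
g=cv2.cvtColor(c['pixels'],cv2.COLOR_RGB2GRAY)
for k in blobs((g>90)[100:222,205:310],500):
    k=k+np.array([205,100]);b=rect(c,k,.032,s);print('blk',cv2.boundingRect(k),b)
go(b[0][0]/1e3,b[0][1]/1e3,.02,b[2]+90)
```

```text
[ 0.49048681 -0.00503045  0.19930464]
blk (226, 133, 56, 82) ((489.83453369140625, -6.021575927734375), (60.649330139160156, 94.00456237792969), 71.84307861328125)
from [ 0.4905 -0.0049  0.1994] yaw 162.06 -> x 0.0003 y -0.0013 z 0.1794 spin 0.0038
```

Emit:
drive_tool:
  rows:
    - {"fingers":1,"x":0,"y":-0.001,"z":0.05,"spin":0}
    - {"fingers":1,"x":0,"y":-0.001,"z":0.1,"spin":0}
    - {"fingers":1,"x":0,"y":-0.001,"z":0.14,"spin":0}
    - {"fingers":1,"x":0,"y":-0.001,"z":0.165,"spin":0}
    - {"fingers":1,"x":0,"y":-0.001,"z":0.175,"spin":0}
    - {"fingers":0.6,"x":0,"y":-0.001,"z":0.175,"spin":0}
    - {"fingers":0.4,"x":0,"y":-0.001,"z":0.175,"spin":0}
    - {"fingers":0.1,"x":0,"y":-0.001,"z":0.175,"spin":0}
    - {"fingers":0.1,"x":0,"y":-0.001,"z":0.175,"spin":0}
    - {"fingers":0.1,"x":0,"y":-0.001,"z":0.175,"spin":0}
  newtons: 40

```text
time_s: 26.35
tcp_pos: [0.4908, -0.0065, 0.0255]
eef_rot: [179.9, 0.1, 162.0]
contact_force: [-1.8, 0.8, 6.9]
gripper_width: 0.0599
gripper_force: 40.0
```

Emit:
drive_tool:
  rows:
    - {"fingers":0.1,"x":0,"y":0,"z":-0.002,"spin":0}
    - {"fingers":0.1,"x":0,"y":0,"z":-0.01,"spin":0}
    - {"fingers":0.1,"x":0,"y":0,"z":-0.04,"spin":0}
    - {"fingers":0.1,"x":0,"y":0,"z":-0.08,"spin":0}
    - {"fingers":0.1,"x":0,"y":0,"z":-0.12,"spin":0}
    - {"fingers":0.1,"x":0,"y":0,"z":-0.16,"spin":0}
    - {"fingers":0.1,"x":0,"y":0,"z":-0.19,"spin":0}
    - {"fingers":0.1,"x":0,"y":0,"z":-0.2,"spin":0}
    - {"fingers":0.1,"x":0,"y":0,"z":-0.2,"spin":0}

```text
time_s: 27.48
tcp_pos: [0.4899, -0.0066, 0.2243]
eef_rot: [180.0, -0.0, 162.0]
contact_force: [0.3, -0.1, -4.5]
gripper_width: 0.0596
gripper_force: 40.0
```

Run:
```python
from h import *
go(.52,-.38,.225,171.5)
```

```text
from [ 0.4899 -0.0066  0.2243] yaw 161.98 -> x -0.1441 y -0.3458 z -0.0009 spin -0.1662
```

Emit:
drive_tool:
  rows:
    - {"fingers":0.1,"x":-0.012,"y":-0.029,"z":0,"spin":-0.017}
    - {"fingers":0.1,"x":-0.029,"y":-0.069,"z":0,"spin":-0.034}
    - {"fingers":0.1,"x":-0.046,"y":-0.11,"z":0,"spin":-0.05}
    - {"fingers":0.1,"x":-0.063,"y":-0.15,"z":0,"spin":-0.07}
    - {"fingers":0.1,"x":-0.08,"y":-0.19,"z":0,"spin":-0.09}
    - {"fingers":0.1,"x":-0.096,"y":-0.23,"z":0,"spin":-0.11}
    - {"fingers":0.1,"x":-0.113,"y":-0.27,"z":0,"spin":-0.13}
    - {"fingers":0.1,"x":-0.127,"y":-0.305,"z":0,"spin":-0.15}
    - {"fingers":0.1,"x":-0.138,"y":-0.332,"z":0,"spin":-0.166}
    - {"fingers":0.1,"x":-0.144,"y":-0.346,"z":0,"spin":-0.166}

```text
time_s: 28.72
tcp_pos: [0.5193, -0.3811, 0.2216]
eef_rot: [179.9, -0.2, 171.4]
contact_force: [-0.6, -1.0, -4.9]
gripper_width: 0.0596
gripper_force: 40.0
```

Emit:
drive_tool:
  rows:
    - {"fingers":0.1,"x":0,"y":0,"z":0,"spin":0}
    - {"fingers":0.1,"x":0,"y":0,"z":0,"spin":0}

```text
time_s: 28.98
tcp_pos: [0.52, -0.3794, 0.2237]
eef_rot: [180.0, -0.1, 171.5]
contact_force: [-0.7, 0.2, -4.5]
gripper_width: 0.0596
gripper_force: 40.0
```

Run:
```python
from h import *
c,s=snap('w15');print(s['tcp_pos'],s['joints'])
im=c['pixels']
for th in (150,190,215):
  for k in blobs((im.min(2)>th)[:222],1500):
    b=rect(c,k,.06,s);print(th,cv2.boundingRect(k),cv2.contourArea(k),b)
```

```text
[ 0.5199961  -0.37939307  0.22371215] [-1.87941493e+01  1.84749782e+01 -5.25372179e+00 -2.82154388e-02
 -6.63529055e+01 -7.96877421e+01]
150 (190, 44, 121, 120) 13414.0 ((445.7734375, -372.66314697265625), (119.91773223876953, 118.48518371582031), 81.46173858642578)
150 (196, 173, 119, 49) 5533.0 ((544.867919921875, -382.1609191894531), (132.78814697265625, 57.70998001098633), 81.43229675292969)
150 (368, 174, 94, 48) 2684.0 ((576.9241943359375, -203.3211669921875), (94.85942840576172, 57.08431625366211), 75.81730651855469)
190 (190, 44, 121, 119) 13134.0 ((445.2152099609375, -372.6424255371094), (118.36610412597656, 117.4117202758789), 81.43504333496094)
215 (191, 44, 119, 119) 12983.0 ((445.2918701171875, -372.5793151855469), (117.62440490722656, 117.47090911865234), 81.34130859375)
```

View pics/w15.png

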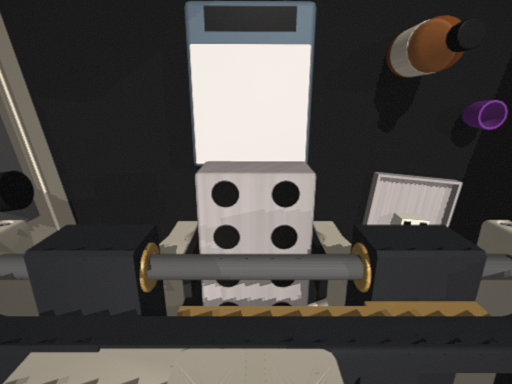

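Picture shows the tube block held square in the jaws, with its near top edge at about v=170. The white plate is at (190..311, 44..164).

Run:
```python
from h import *
c,s=pickle.load(open('w15.pkl','rb'));g=cv2.cvtColor(c['pixels'],cv2.COLOR_RGB2GRAY).astype(int)
print(g[158:178,232:275].mean(1).round())
R=Ro.from_euler('xyz',s['eef_rot'],degrees=True).as_matrix()
for v in (163,168,170,172):
    for dz in(.0065,-.0255):
        z=s['tcp_pos'][2]+dz;p=cast(c,[255,v],z,s)[0];print(v,dz,(R.T@(np.r_[p,z]-s['tcp_pos']))[:2])
go(.4457,-.3727,.091,171.45)
```

```text
[238. 239. 240. 168. 122. 121. 123. 124. 124. 125. 125. 125. 125. 126.
 137. 162. 177. 182. 183. 184.]
163 0.0065 [0.04991542 0.00046925]
163 -0.0255 [0.04333651 0.00048469]
168 0.0065 [0.04744627 0.0004673 ]
168 -0.0255 [0.04027487 0.00048228]
170 0.0065 [0.04645141 0.00046652]
170 -0.0255 [0.03904129 0.00048131]
172 0.0065 [0.0454524  0.00046573]
172 -0.0255 [0.03780255 0.00048033]
from [ 0.5202 -0.3793  0.2241] yaw 171.54 -> x 0.0745 y -0.0045 z 0.1332 spin 0.0015
```

Emit:
drive_tool:
  rows:
    - {"fingers":0.1,"x":0.03,"y":-0.002,"z":0,"spin":0}
    - {"fingers":0.1,"x":0.06,"y":-0.004,"z":0.02,"spin":0}
    - {"fingers":0.1,"x":0.0755,"y":-0.0045,"z":0.055,"spin":0.001}
    - {"fingers":0.1,"x":0.0755,"y":-0.0045,"z":0.09,"spin":0.001}
    - {"fingers":0.1,"x":0.0755,"y":-0.0045,"z":0.115,"spin":0.001}
    - {"fingers":0.1,"x":0.0755,"y":-0.0045,"z":0.128,"spin":0.001}
    - {"fingers":0.1,"x":0.0755,"y":-0.0045,"z":0.132,"spin":0.001}
    - {"fingers":0.1,"x":0.0755,"y":-0.0045,"z":0.132,"spin":0.001}
    - {"fingers":0.1,"x":0.0755,"y":-0.0045,"z":0.132,"spin":0.001}

```text
time_s: 30.15
tcp_pos: [0.4456, -0.3738, 0.0936]
eef_rot: [-180.0, 0.1, 171.5]
contact_force: [-0.1, -0.1, -4.6]
gripper_width: 0.0598
gripper_force: 40.0
```

Run:
```python
from h import *
go(.4448,-.3726,.0855,171.45)
```

```text
from [ 0.4456 -0.3738  0.0936] yaw 171.46 -> x 0.0010 y 0.0010 z 0.0081 spin 0.0003
```

Emit:
drive_tool:
  rows:
    - {"fingers":0.1,"x":0.001,"y":0.001,"z":0.003,"spin":0}
    - {"fingers":0.1,"x":0.001,"y":0.001,"z":0.005,"spin":0}
    - {"fingers":0.1,"x":0.001,"y":0.001,"z":0.006,"spin":0}
    - {"fingers":0.1,"x":0.001,"y":0.001,"z":0.007,"spin":0}
    - {"fingers":0.1,"x":0.001,"y":0.001,"z":0.007,"spin":0}

```text
time_s: 30.78
tcp_pos: [0.4442, -0.3724, 0.0856]
eef_rot: [-180.0, 0.0, 171.5]
contact_force: [0.4, -0.0, -4.0]
gripper_width: 0.0599
gripper_force: 40.0
```

Emit:
drive_tool:
  rows:
    - {"fingers":0.1,"x":0,"y":0,"z":0.0005,"spin":0}
    - {"fingers":0.1,"x":0,"y":0,"z":0.001,"spin":0}
    - {"fingers":0.1,"x":0,"y":0,"z":0.001,"spin":0}
    - {"fingers":0.1,"x":0,"y":0,"z":0.001,"spin":0}

```text
time_s: 31.28
tcp_pos: [0.4441, -0.3724, 0.0855]
eef_rot: [-180.0, 0.0, 171.5]
contact_force: [-2.9, 3.7, 5.3]
gripper_width: 0.0596
gripper_force: 40.0
```

Contact; release and rise.

Emit:
drive_tool:
  rows:
    - {"fingers":0.45,"x":0,"y":0,"z":0,"spin":0}
    - {"fingers":0.7,"x":0,"y":0,"z":0,"spin":0}
    - {"fingers":1,"x":0,"y":0,"z":0,"spin":0}
    - {"fingers":1,"x":0,"y":0,"z":0,"spin":0}
    - {"fingers":1,"x":0,"y":0,"z":-0.01,"spin":0}
    - {"fingers":1,"x":0,"y":0,"z":-0.05,"spin":0}
    - {"fingers":1,"x":0,"y":0,"z":-0.1,"spin":0}
    - {"fingers":1,"x":0,"y":0,"z":-0.15,"spin":0}
    - {"fingers":1,"x":0,"y":0,"z":-0.16,"spin":0}
    - {"fingers":1,"x":0,"y":0,"z":-0.16,"spin":0}

```text
time_s: 32.52
tcp_pos: [0.4443, -0.3724, 0.2456]
eef_rot: [-180.0, 0.1, 171.4]
contact_force: [-0.2, 0.6, -1.0]
gripper_width: 0.0877
gripper_force: 0.0
```

Run:
```python
from h import *
c,s=snap('w16');print(s['gripper_width'],s['tcp_pos'])
im=c['pixels'];mn=im.min(2).astype(int)
ins=np.zeros(mn.shape,np.uint8)
plate=blobs((mn>110)[:240,150:360],2000)[0]+np.array([150,0]);print('plate',cv2.boundingRect(plate),rect(c,plate,.06,s))
cv2.drawContours(ins,[plate],-1,1,-1);ins=cv2.erode(ins,np.ones((5,5)))
for th in(200,215,230):
  for k in blobs((ins>0)&(mn<th),800)[:2]: print(th,cv2.boundingRect(k),cv2.contourArea(k),rect(c,k,.092,s))
# holes of the tube block
h=(mn<70)&(ins>0); P=[np.mean(cast(c,k[:,0],.092,s),0) for k in blobs(h,30)];print(len(P),np.mean(P,0),np.round(P,4).tolist())
t,_=snap('t_end','top'),0
```

```text
0.08765905324051523 [ 0.44426982 -0.37237188  0.24562146]
plate (199, 85, 112, 135) ((426.8704833984375, -369.6335144042969), (122.78279113769531, 158.0360565185547), 81.32260131835938)
200 (202, 87, 107, 34) 3465.0 ((368.1622619628906, -360.5342102050781), (106.24858093261719, 31.644058227539062), 81.39557647705078)
215 (202, 87, 107, 34) 3465.0 ((368.1622619628906, -360.5342102050781), (106.24858093261719, 31.644058227539062), 81.39557647705078)
230 (202, 87, 107, 34) 3465.0 ((368.1622619628906, -360.5342102050781), (106.24858093261719, 31.644058227539062), 81.39557647705078)
9 [ 0.43575058 -0.37059086] [[0.3642, -0.3601], [0.4122, -0.3518], [0.4077, -0.3815], [0.4353, -0.3552], [0.4307, -0.3851], [0.4586, -0.3587], [0.4539, -0.3885], [0.4818, -0.3623], [0.4773, -0.3921]]
```

The block sits about 1 mm from the plate centre with its yaw matching (-8.6° against -8.5°). I'll do one check of the other pieces and the bystanders from the top camera.

Run:
```python
from h import *
a=pickle.load(open('c0.pkl','rb'))['top'];b,_=pickle.load(open('t_end.pkl','rb'))
def f(c,box,z,thr):
    g=cv2.cvtColor(c['pixels'],cv2.COLOR_RGB2GRAY);u0,v0,u1,v1=[int(t*.64) for t in box]
    k=blobs((g>thr)[v0:v1,u0:u1])[0]+np.array([u0,v0]);r=rect(c,k,z);return np.round(r[0],1),np.round(r[1],1)
for n,box,z,t in [('bottle',(500,300,555,350),.06,60),('beaker',(275,305,325,355),.065,60),('green',(380,330,412,360),.034,45),('purple',(455,260,492,292),.034,45)]:
    print(n,f(a,box,z,t),f(b,box,z,t))
for n,p in [('crucible',[.623,.19,.076]),('ring',[.4605,.387,.032]),('cuv',[.633,-.188,.027])]:
    u,v=proj(b,[p])[0];print(n,u,v)
cr=lambda u,v:cv2.resize(b['pixels'][v-28:v+28,u-28:u+28,::-1],(260,260))
P=[proj(b,[p])[0].astype(int) for p in ([.623,.19,.06],[.46,.387,.02],[.633,-.188,.02])]
cv2.imwrite('pics/end.png',np.hstack([cr(*q) for q in P]))
```

```text
bottle (array([ 411.7, -177.9]), array([59.4, 54.5])) (array([ 417.8, -174.4]), array([71.5, 66.8]))
beaker (array([409.7, 182.6]), array([57.5, 57. ])) (array([408.6, 182.8]), array([63.2, 61.1]))
green (array([386.7,  31.4]), array([45.9, 45.8])) (array([385.3,  31.1]), array([44. , 46.7]))
purple (array([ 494.4, -102.9]), array([33.4, 36.4])) (array([498.4, -99.2]), array([56.9, 49.4]))
crucible 186.7307053417765 126.3073221098336
ring 114.54226311042876 193.97986606039132
cuv 334.0745175184714 124.35889021968727
```

Run:
```python
from h import *
a=pickle.load(open('c0.pkl','rb'))['top'];b,_=pickle.load(open('t_end.pkl','rb'))
for n,box,z,t in [('bottle',(490,290,565,360),.06,110),('purple',(450,255,497,297),.034,90)]:
  for c in (a,b):
    h=cv2.cvtColor(c['pixels'],cv2.COLOR_RGB2HSV);u0,v0,u1,v1=[int(q*.64) for q in box]
    k=blobs(((h[:,:,1]>t)&(h[:,:,2]>60))[v0:v1,u0:u1])[0]+np.array([u0,v0]);r=rect(c,k,z);print(n,np.round(r[0],1),np.round(r[1],1))
c=b;g=cv2.cvtColor(c['pixels'],cv2.COLOR_RGB2HSV)
q=255-g[150:240,70:160,1]
u,v=334,124;w=c['pixels'].min(2)[v-22:v+22,u-22:u+22]
for th in(200,220,235):
  bl=blobs(cv2.morphologyEx((w>th).astype(np.uint8),cv2.MORPH_CLOSE,np.ones((5,5))),60)
  if bl: print('cuv',th,rect(c,bl[0]+np.array([u-22,v-22]),.027))
```

```text
bottle [ 415.3 -184.2] [46.8 47.3]
bottle [ 415.3 -184.2] [46.8 47.3]
purple [ 494.4 -102.9] [33.4 36.4]
purple [ 494.4 -101.7] [36.  36.3]
cuv 200 ((614.161376953125, -180.08599853515625), (101.65413665771484, 72.26900482177734), 88.68179321289062)
cuv 220 ((612.8436279296875, -178.7571563720703), (99.05776977539062, 69.57288360595703), 88.68179321289062)
cuv 235 ((603.4874267578125, -177.27032470703125), (96.51521301269531, 50.79745864868164), 88.68164825439453)
```

```bash
python3 -c "
from plant import r
print(r.close_job())"
```

```text
the job is handed in; nothing more can be done
None
```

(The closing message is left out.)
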